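Stand the casting flasks on their sprue bases

ROBOT

A 7-joint arm with a two-finger parallel gripper is mounted at the origin on a cart in front of the work surface, level with it; the furniture and walls round the work are solid. World frame = base frame: x ahead of the robot, y to its left, z up, the work surface at z = 0. Lengths are in m, angles in degrees, forces in N, time in s.
With the tool pointing down it reaches from about 0.4 to 0.875 m from the base axis. Payload 6.5 kg.
Tool frame: the origin (TCP) lies on the centre line of the jaws, within the pads' length; the fingertips stand 14 mm ahead of it and the grasp point (between the pads) lies 5 mm behind it; z points along the fingers, y is the line along which they close (so a half turn about z gives the same grasp; the last joint's range is limited). The gripper opens to 88 mm and grips with 3 to 60 N. Pads are 18 mm wide; open, the fingers measure 123 mm over their backs; the gripper's body (75 mm by 187 mm) begins 45 mm behind the grasp point.
Start: joints at [-79.996, 30.733, -0.252, 88.115, 0.149, 61.152, -4.079], TCP at [0.155, 0.631, 0.253] pointing down, gripper open.
Joint ranges: [-154.64, 154.64], [-21.42, 123.67], [-72.66, 72.17], [13.99, 137.28], [-74.86, 254.86], [10.95, 109.41], [-158.01, 158.01]. Speed limits (degrees/s): [136.94, 136.94, 180, 180, 180, 180, 180].

INTERFACE

Orientations are given as a 3x3 rotation matrix whose columns are the frame's x, y, z axes.
In Python, from station import ctrl gives the robot as it stands.
- The arm moves only by the shell command python3 -m pendant 'ROWS' [FORCE]. ROWS is a JSON object of lists of equal length, an entry for each row: "hand": the opening, from -1 (shut) to 1 (fully open); "travel": the shift along the tool's x, y, z scaled (see below), a list of three; "dr": the turn, a rotation vector about the tool's x, y, z scaled (see below), a list of three. A call has 1 to 10 rows; each row shifts and turns the commanded pose from where the row before left it, along the tool's axes as they then stand; what a row does not reach is not made up. The controller multiplies each number of a shift by 0.025 m and each number of a turn by 6 degrees. A row lasts 1/12 s, in which the tool goes at most 41.7 mm and 7.16 degrees, less where a joint would pass 70% of its speed; a pose out of reach is approached as far as the arm can. A call with a number of a shift or a turn outside -1 to 1 is refused whole. A call with a gripper value outside its range is refused whole. The fingers move at their own pace and stop on an object; FORCE is the grip in N (left out, the last holds). Time passes only in rows, so rows that do not move let the fingers close. It gives the time, the measured TCP pose, the force, the opening and the grip force at its end, in the units of the state.
- ctrl.get_state(): the state, without advancing time (a new reading comes with each control period).
- ctrl.grab_frame(name): name is "scene" or "top" or "wrist"; returns the picture (384x512x3 uint8, red, green, blue); there is no depth.
- ctrl.calibration(name): a dict with "fovy" (degrees; the focal length in pixels is half the picture's height over the tangent of half this angle, whatever the lens; pixels are square), "cx", "cy" (the principal point, pixels), "origin" and "rotation" of the camera in the world; the wrist camera has in their place "tool_from_camera" (4x4, takes a point from camera to tool coordinates, whose origin is the TCP and whose axes are the flange's). Camera axes: x right, y down, z forward; pixel columns grow to the right and rows downward; lengths in m; the calibration is good to about 2 mm. A picture is of the moment at which its call begins: read the wrist's pose just before it. calibration takes no time and is no camera call.
- ctrl.finish_job(): hands the job in; it is judged then, once.
The state is a dict: "clock": time; "joint_positions": joint angles; "dq": joint speeds; "tau": joint torques, N m; "eef_pos": TCP position; "tcp_rot": TCP orientation; "force": force on the tool from outside, world axes, zero at the start; "torque": the same for the moment, N m; "finger_gap": finger opening in m; "grasp_force": force on a finger pad.
Only numpy, scipy, OpenCV 4.12 (cv2) and the standard library are available. Lean on these libraries where they do the work, as an engineer would, in place of code of your own. Each camera call takes 0.05 s, during which the arm holds its last target. There are 200 camera calls.

TASK

Get the casting set ready: stand each of the three perforated steel flasks upright on the blue rubber base of its own size, flat on the disc with the cone inside the tube, and let go; do the small one first, then the medium, then the large. Don't tip a flask over, and leave the two plain brass tubes standing where they are.

Things in the scene. Friction and masses are not known exactly. Their poses are not given: they have to be found in the camera images.
- flask_small: the small casting flask: an upright open steel tube, 34 mm outside diameter, 28 mm inside (3 mm wall), 45 mm tall, drilled with rows of small dark vent holes, about 80 g, loose, stands on the worktop; origin at the centre of its lower end, z along the tube
- flask_medium: the medium casting flask: an upright open steel tube, 46 mm outside diameter, 40 mm inside (3 mm wall), 55 mm tall, drilled with rows of small dark vent holes, about 140 g, loose, stands on the worktop; origin at the centre of its lower end, z along the tube
- flask_large: the large casting flask: an upright open steel tube, 58 mm outside diameter, 52 mm inside (3 mm wall), 65 mm tall, drilled with rows of small dark vent holes, about 200 g, loose, stands on the worktop; origin at the centre of its lower end, z along the tube
- brass_tube_narrow: a plain yellow brass tube offcut without holes, standing upright, 34 mm outside diameter, 50 mm tall, 3 mm wall, about 90 g, loose; origin at the centre of its lower end. Not part of the set: stays where it is
- brass_tube_wide: a plain yellow brass tube offcut without holes, standing upright, 46 mm outside diameter, 50 mm tall, 3 mm wall, about 140 g, loose; origin at the centre of its lower end. Not part of the set: stays where it is
- base_small: the small sprue base: a blue rubber disc 54 mm across and 8 mm thick, stuck to the worktop, with a blunt cone in the middle (9 mm across at its foot, rising 10 mm above the disc) that goes inside the small flask (10 mm of play all round); origin at the centre of its underside on the worktop, z up; the flask's lower end rests on the disc, 8 mm above the worktop
- base_medium: the medium sprue base: a blue rubber disc 66 mm across and 8 mm thick, stuck to the worktop, with a blunt cone in the middle (21 mm across at its foot, rising 10 mm above the disc) that goes inside the medium flask (10 mm of play all round); origin at the centre of its underside on the worktop, z up; the flask's lower end rests on the disc, 8 mm above the worktop
- base_large: the large sprue base: a blue rubber disc 78 mm across and 8 mm thick, stuck to the worktop, with a blunt cone in the middle (33 mm across at its foot, rising 10 mm above the disc) that goes inside the large flask (10 mm of play all round); origin at the centre of its underside on the worktop, z up; the flask's lower end rests on the disc, 8 mm above the worktop

How it is judged (in metres and radians):
On the way, in this order (a step that is already met when the one before it is completed fails the run):
1. the small flask stands released on the small base (horizontal distance between flask_small and base_small below 0.011 m and z of flask_small in the frame of base_small between 0.005 and 0.0105 m and angle between flask_small's own z axis and vertical below 0.08 rad and linear speed of flask_small below 0.03 m/s and contact force between the fingers and flask_small below 0.3 N), for 0.2 s.
2. then the medium flask stands released on the medium base (all of step 1 and horizontal distance between flask_medium and base_medium below 0.011 m and z of flask_medium in the frame of base_medium between 0.005 and 0.0105 m and angle between flask_medium's own z axis and vertical below 0.08 rad and linear speed of flask_medium below 0.03 m/s and contact force between the fingers and flask_medium below 0.3 N), for 0.2 s.
3. then the large flask stands released on the large base (all of step 2 and horizontal distance between flask_large and base_large below 0.011 m and z of flask_large in the frame of base_large between 0.005 and 0.0105 m and angle between flask_large's own z axis and vertical below 0.08 rad and linear speed of flask_large below 0.03 m/s and contact force between the fingers and flask_large below 0.3 N), for 0.2 s.
At the end, for the whole second after the job is handed in: Each steel flask stands upright (within 0.08 rad), at rest and released on the base of its own size, its lower end flat on the disc (5 to 10.5 mm above the worktop) and its axis within 11 mm of the base's (all of step 3); the robot touches nothing.
It fails at once if a brass tube is shifted (more than 20 mm) or tipped (distance of any of brass_tube_narrow, brass_tube_wide from where it was at the start of the episode above 0.02 m or angle between any of brass_tube_narrow, brass_tube_wide's own z axis and vertical above 0.5 rad).
It fails at once if a flask is tipped over (angle between any of flask_small, flask_medium, flask_large's own z axis and vertical above 0.8 rad).
It also fails if it takes over 77 s, if anything falls off the work surface, if the arm or the gripper's body presses on something with over 40 N, if the wrist force passes 120 N, or if a joint passes its speed limit or range.

## Working session

There is one attempt and no reset: what is moved stays moved. The work goes in short steps, Python scripts to look and compute and a shell command to move; the robot and the scene stay as the last step left them, time stands still between calls to the robot, and variables do not carry over. Pictures are saved under pics/ and viewed, at most 14 in all, crops included, and the job is handed in when it is done.

```bash
ls; mkdir -p pics; python3 - <<'E'
from station import ctrl
import cv2,numpy as np
s=ctrl.get_state();print(s)
for n in("scene","top","wrist"):
    f=ctrl.grab_frame(n);cv2.imwrite(f"pics/{n}0.png",cv2.cvtColor(f,cv2.COLOR_RGB2BGR));print(n,ctrl.calibration(n))
E
```

```text
pics
{'clock': 0.0, 'joint_positions': array([-79.9943515 ,  30.77742773,  -0.25385274,  88.16943126,
         0.14936835,  61.151823  ,  -4.07855484]), 'dq': array([ 0.07539029, -0.04867371, -0.04672473,  0.06002195,  0.025001  ,
        0.07701462, -0.10517958]), 'tau': array([ 2.80364784e-04, -5.70992446e+01,  9.90632437e-01, -2.51603150e+01,
       -5.63961652e-02,  1.81837793e-02,  1.57937156e-04]), 'eef_pos': array([0.15491379, 0.63067023, 0.25184854]), 'tcp_rot': array([[-9.71160064e-01,  2.38428299e-01, -2.75730414e-04],
       [ 2.38428419e-01,  9.71158596e-01, -1.69435794e-03],
       [-1.36204918e-04, -1.71123473e-03, -9.99998527e-01]]), 'force': array([ 0.6202448 , -0.2373929 ,  0.04263015]), 'torque': array([-0.02224899, -0.01016203,  0.05284652]), 'grasp_force': 0.0, 'finger_gap': 0.0883001475345451}
scene {'fovy': 55.112655926256586, 'cx': 254.98123213975413, 'cy': 195.60292107370822, 'origin': array([ 0.01488297, -0.46493794,  0.6581533 ]), 'rotation': array([[ 0.68118442, -0.51244639,  0.52286373],
       [-0.73205183, -0.46761366,  0.49541658],
       [-0.00937622, -0.72023341, -0.69366845]])}
top {'fovy': 47.27958690863215, 'cx': 256.5905609664881, 'cy': 191.62458419193436, 'origin': array([ 0.37315247, -0.00525996,  1.40696096]), 'rotation': array([[-0.00332682, -0.99456552,  0.10405943],
       [-0.99996106,  0.00415918,  0.00778294],
       [-0.00817344, -0.10402949, -0.99454063]])}
wrist {'fovy': 67.34749815151032, 'cx': 255.3737790321339, 'cy': 187.88495912967437, 'tool_from_camera': array([[ 4.09772553e-04, -9.58242459e-01, -2.85956677e-01,
         7.33607872e-02],
       [ 9.99999680e-01,  5.89252931e-04, -5.41602168e-04,
         8.94645849e-05],
       [ 6.87487004e-04, -2.85956364e-01,  9.58242394e-01,
        -1.31910964e-01],
       [ 0.00000000e+00,  0.00000000e+00,  0.00000000e+00,
         1.00000000e+00]])}
```

View pics/top0.png

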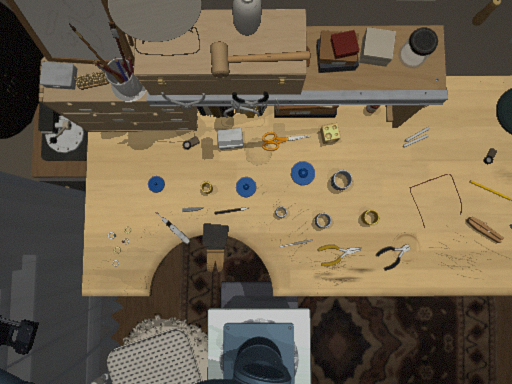

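View pics/scene0.png

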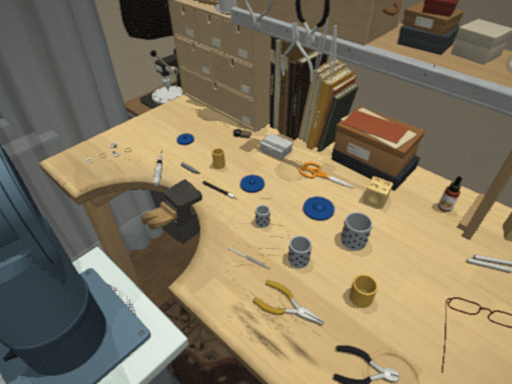

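The top view shows the small, medium and large steel flasks near (280,212), (322,221) and (341,181). The blue bases are at (157,184), (246,187) and (303,173), and the brass tubes at (206,188) and (370,217). In the scene view the flasks are at (263,215), (299,251) and (356,231), and the bases at (186,139), (252,184) and (319,208). I'll triangulate the blobs next.

```bash
cat > h.py <<'E'
import cv2,numpy as np
from station import ctrl
def cam(n,s=None):
    c=ctrl.calibration(n);f=192/np.tan(np.radians(c['fovy']/2))
    K=np.array([[f,0,c['cx']],[0,f,c['cy']],[0,0,1]])
    if n=='wrist':
        T=np.asarray(c['tool_from_camera']);R=s['tcp_rot'];return K,R@T[:3,:3],R@T[:3,3]+s['eef_pos']
    return K,np.asarray(c['rotation']),np.asarray(c['origin'])
def ray(C,p):
    d=C[1]@np.linalg.inv(C[0])@np.array([p[0],p[1],1.]);return d/np.linalg.norm(d)
def plane(C,p,z):
    d=ray(C,p);return C[2]+d*(z-C[2][2])/d[2]
def tri(views):
    A=np.zeros((3,3));b=np.zeros(3)
    for C,p in views:
        d=ray(C,p);M=np.eye(3)-np.outer(d,d);A+=M;b+=M@C[2]
    X=np.linalg.solve(A,b)
    return X,[round(float(np.linalg.norm(np.cross(X-C[2],ray(C,p)))),4) for C,p in views]
def proj(C,X):
    q=C[0]@C[1].T@(np.asarray(X)-C[2]);return q[:2]/q[2]
def masks(im):
    h=cv2.cvtColor(im,cv2.COLOR_BGR2HSV);H,S,V=cv2.split(h)
    blue=((H>95)&(H<130)&(S>130)&(V>50))
    steel=(S<60)|((H>85)&(H<140)&(S<120))
    brass=(H>18)&(H<32)&(S>130)
    return {k:(m*255).astype(np.uint8) for k,m in dict(blue=blue,steel=steel,brass=brass).items()}
def blob(m,p,r=25,close=3):
    "component nearest to pixel p within a window"
    w=np.zeros_like(m);cv2.circle(w,(int(p[0]),int(p[1])),r,255,-1)
    m=cv2.morphologyEx(m&w,cv2.MORPH_CLOSE,np.ones((close,close),np.uint8))
    cs,_=cv2.findContours(m,cv2.RETR_EXTERNAL,cv2.CHAIN_APPROX_NONE)
    return max(cs,key=cv2.contourArea)
E
python3 - <<'E'
from h import *
T=cv2.imread('pics/top0.png');S=cv2.imread('pics/scene0.png')
CT,CS=cam('top'),cam('scene');MT,MS=masks(T),masks(S)
it=[('fS','steel',(280,212),(263,215)),('fM','steel',(322,221),(299,251)),('fL','steel',(341,181),(356,231)),
('bS','blue',(157,184),(186,139)),('bM','blue',(246,187),(252,184)),('bL','blue',(303,173),(319,208)),
('nN','brass',(206,188),(218,158)),('nW','brass',(370,217),(363,291))]
for n,c,a,b in it:
    o=[]
    for M,p in((MT,a),(MS,b)):
        k=blob(M[c],p,22);k=cv2.convexHull(k);m=cv2.moments(k);x,y,w,h=cv2.boundingRect(k);o.append(((m['m10']/m['m00'],m['m01']/m['m00']),(w,h)))
    X,e=tri([(CT,o[0][0]),(CS,o[1][0])]);print(n,X.round(4),e,o[0][1],o[1][1],'reach',np.hypot(*X[:2]).round(3))
E
```

```text
fS [ 0.4546 -0.0709  0.0235] [0.0002, 0.0002] (12, 12) (14, 23) reach 0.46
fM [ 0.4269 -0.2016  0.0301] [0.0001, 0.0001] (16, 15) (24, 32) reach 0.472
fL [ 0.5536 -0.2609  0.0349] [0.0001, 0.0001] (21, 20) (32, 39) reach 0.612
bS [0.5463 0.3303 0.0051] [0.0001, 0.0001] (15, 15) (15, 10) reach 0.638
bM [0.5362 0.0403 0.0041] [0.0004, 0.0004] (19, 19) (23, 16) reach 0.538
bL [ 0.5805 -0.1428  0.0036] [0.0008, 0.0008] (23, 23) (30, 23) reach 0.598
nN [0.5322 0.1647 0.0262] [0.0002, 0.0002] (12, 12) (13, 21) reach 0.557
nW [ 0.4364 -0.3497  0.0282] [0.0009, 0.0009] (18, 15) (28, 34) reach 0.559
```

```bash
python3 -m pendant '{"hand":[1,1,1,1,1,1,1,1,1,1],"travel":[[0,0,0],[0,0,0],[0,0,0],[-1,-1,0],[-1,-1,0],[-1,-1,0],[-1,-1,0],[-1,-1,0],[-1,-1,0],[-1,-1,0]],"dr":[[0,0,-0.767],[0,0,-0.767],[0,0,-0.767],[0,0,0],[0,0,0],[0,0,0],[0,0,0],[0,0,0],[0,0,0],[0,0,0]]}'
```

```text
clock: 0.98
eef_pos: [0.331, 0.4547, 0.2526]
tcp_rot: [[-1.0, -0.0, -0.0], [-0.0, 1.0, -0.0], [0.0, -0.0, -1.0]]
force: [0.5, 0.4, -0.2]
finger_gap: 0.088
grasp_force: 0.0
```

```bash
python3 -m pendant '{"hand":[1,1,1,1,1,1,1,1,1,1],"travel":[[-0.5,-1,0],[-0.5,-1,0],[-0.5,-1,0],[-0.5,-1,0],[-0.5,-1,0],[-0.5,-1,0],[-0.5,-1,0],[-0.5,-1,0],[-0.5,-1,0],[-0.5,-1,0]],"dr":[[0,0,0],[0,0,0],[0,0,0],[0,0,0],[0,0,0],[0,0,0],[0,0,0],[0,0,0],[0,0,0],[0,0,0]]}'
python3 -m pendant '{"hand":[1,1,1,1,1,1,1,1,1,1],"travel":[[0,-1,0],[0,-1,0],[0,-1,0],[0,-1,0],[0,-1,0],[0,-1,0],[0,-1,0],[0,-1,0],[0,-1,0],[0,0,0]],"dr":[[0,0,0],[0,0,0],[0,0,0],[0,0,0],[0,0,0],[0,0,0],[0,0,0],[0,0,0],[0,0,0],[0,0,0]]}'
python3 - <<'E'
from h import *
s=ctrl.get_state();f=ctrl.grab_frame('wrist');cv2.imwrite('pics/w1.png',f[:,:,::-1]);np.savez('w1.npz',e=s['eef_pos'],r=s['tcp_rot'])
C=cam('wrist',s);print(s['clock'],s['eef_pos'])
for n,X in dict(fS=(.4546,-.0709,.045),fM=(.4269,-.2016,.055),bM=(.536,.040,.008),bL=(.58,-.143,.008)).items():print(n,proj(C,X))
E
```

```text
clock: 1.82
eef_pos: [0.4554, 0.2049, 0.2527]
tcp_rot: [[-1.0, -0.0, -0.0], [-0.0, 1.0, -0.0], [0.0, -0.0, -1.0]]
force: [0.5, -0.5, 0.5]
finger_gap: 0.088
grasp_force: 0.0
clock: 2.65
eef_pos: [0.4547, -0.0237, 0.2528]
tcp_rot: [[-1.0, 0.006, -0.0], [0.006, 1.0, -0.002], [0.0, -0.002, -1.0]]
force: [-0.7, -1.2, -0.1]
finger_gap: 0.088
grasp_force: 0.0
2.65 [ 0.45467086 -0.02366426  0.25277133]
fS [216.61435616 165.76501168]
fM [100.22290693 144.48337366]
bM [301.52761907 216.55438163]
bL [174.14723653 245.30986755]
```

View pics/w1.png

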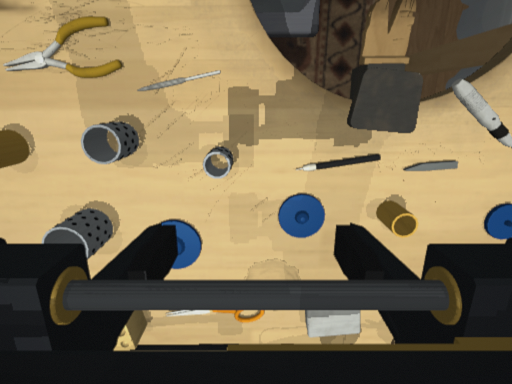

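The small flask's rim is at about (217,161) against a predicted (217,166). The medium's rim is at (103,144) and the medium base at (302,216), as predicted. I'll move over the small flask and measure the rim from two still views.

```bash
cat >> h.py <<'E'
def snap(name):
    s=ctrl.get_state();im=ctrl.grab_frame('wrist')[:,:,::-1].copy();cv2.imwrite(f'pics/{name}.png',im);return im,cam('wrist',s),s
def rim(im,C,X,d,name):
    "bright rim ring of a steel tube near predicted centre X (rim height); circle via min enclosing of bright low-saturation pixels -> fitted ellipse"
    p=proj(C,X);R=C[0][0,0]*d/2/np.linalg.norm(X-C[2])
    h=cv2.cvtColor(im,cv2.COLOR_BGR2GRAY);h=cv2.bilateralFilter(h,5,30,5)
    cs=cv2.HoughCircles(cv2.GaussianBlur(h,(3,3),0),cv2.HOUGH_GRADIENT_ALT,1,4,param1=150,param2=.5,minRadius=int(R*.7),maxRadius=int(R*1.25))
    print(name,'pred',p.round(1),'R',R.round(1))
    if cs is not None:
        for c in cs[0]:
            if np.hypot(*(c[:2]-p))<25:print('  cand',c.round(1),plane(C,c[:2],X[2])[:2].round(4))
E
python3 -m pendant '{"hand":[1,1,1,1,1],"travel":[[0,0,0],[0,-0.7,0.5],[0,-0.7,0.5],[0,-0.5,0],[0,0,0]],"dr":[[0,0,0],[0,0,0],[0,0,0],[0,0,0],[0,0,0]]}'
python3 - <<'E'
from h import *
im,C,s=snap('w2')
print(s['clock'],s['eef_pos'],abs(s['dq']).max())
rim(im,C,np.array([.4546,-.0709,.045]),.034,'fS');rim(im,C,np.array([.4269,-.2016,.055]),.046,'fM');
p=proj(C,np.array([.4546,-.0709,.045])).astype(int)
cr=im[p[1]-50:p[1]+50,p[0]-60:p[0]+60];cv2.imwrite('pics/w2c.png',cv2.resize(cr,None,fx=5,fy=5,interpolation=0));print(p)
E
```

```text
clock: 3.12
eef_pos: [0.4547, -0.0672, 0.2271]
tcp_rot: [[-1.0, 0.001, -0.001], [0.001, 1.0, -0.001], [0.001, -0.001, -1.0]]
force: [-0.3, -0.5, 0.3]
finger_gap: 0.0882
grasp_force: 0.0
3.1167 [ 0.4547361  -0.06716093  0.22713773] 3.1382140774359164
fS pred [252.3 170.6] R 15.2
  cand [252.  162.   13.2] [ 0.4449 -0.0712]
  cand [252.  169.   13.5] [ 0.4528 -0.0712]
fM pred [128.5 147.2] R 19.7
  cand [127.  149.   19.8] [ 0.4288 -0.2034]
  cand [146.  140.   17.6] [ 0.4194 -0.1823]
  cand [126.  160.   16.5] [ 0.4406 -0.206 ]
[252 170]
```

View pics/w2c.png

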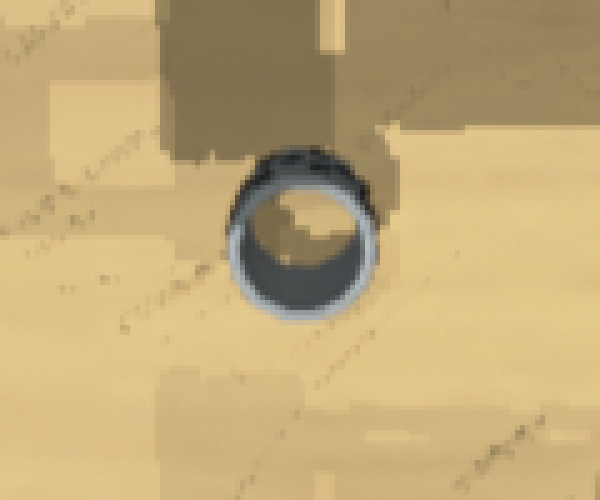

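The crop shows the rim ring centred at (252.6,170) in the full picture, which matches the triangulated position (0.454, -0.071). I'll descend onto it.

```bash
python3 -m pendant '{"hand":[1,1,1,1,1,1,1,1,1,1],"travel":[[0,-0.15,0.7],[0,0,1],[0,0,1],[0,0,1],[0,0,1],[0,0,1],[0,0,1],[0,0,0.7],[0,0,0.4],[0,0,0.25]],"dr":[[0,0,0],[0,0,0],[0,0,0],[0,0,0],[0,0,0],[0,0,0],[0,0,0],[0,0,0],[0,0,0],[0,0,0]]}' 15
python3 -m pendant '{"hand":[-1,-1,-1,-1,-1,-1,-1,-1],"travel":[[0,0,0],[0,0,0],[0,0,0],[0,0,0],[0,0,0],[0,0,0],[0,0,0],[0,0,0]],"dr":[[0,0,0],[0,0,0],[0,0,0],[0,0,0],[0,0,0],[0,0,0],[0,0,0],[0,0,0]]}' 15
```

```text
clock: 4.0
eef_pos: [0.4552, -0.0683, 0.0256]
tcp_rot: [[-1.0, -0.002, -0.001], [-0.002, 1.0, 0.001], [0.001, 0.001, -1.0]]
force: [0.2, -0.6, 0.8]
finger_gap: 0.0878
grasp_force: 0.0
clock: 4.67
eef_pos: [0.4552, -0.07, 0.0266]
tcp_rot: [[-1.0, -0.0, 0.0], [-0.0, 1.0, -0.0], [-0.0, -0.0, -1.0]]
force: [0.4, -0.5, -0.0]
finger_gap: 0.037
grasp_force: 0.6
```

```bash
python3 -m pendant '{"hand":[-1,-1,-1,-1,-1,-1,-1,-1],"travel":[[0,0,0],[0,0,0],[0,0,0],[0,0,0],[0,0,-0.2],[0,0,-0.6],[0,0,-0.6],[0,0,0]],"dr":[[0,0,0],[0,0,0],[0,0,0],[0,0,0],[0,0,0],[0,0,0],[0,0,0],[0,0,0]]}' 15
```

```text
clock: 5.33
eef_pos: [0.4563, -0.0701, 0.0633]
tcp_rot: [[-1.0, -0.0, 0.003], [-0.0, 1.0, -0.0], [-0.003, -0.0, -1.0]]
force: [1.0, 0.6, -0.5]
finger_gap: 0.0339
grasp_force: 15.0
```

Gripped: gap 34 mm, 15 N. I'll carry it over the brass tube toward the small base and stop 60 mm short to check the base.

```bash
python3 -m pendant '{"hand":[-1,-1,-1,-1,-1,-1,-1,-1,-1,-1],"travel":[[0,0.4,-0.8],[-0.22,0.7,-0.8],[-0.22,1,-0.8],[-0.22,1,-0.8],[-0.22,1,-0.8],[-0.22,1,0],[-0.22,1,0],[-0.22,1,0],[-0.22,1,0],[-0.22,1,0]],"dr":[[0,0,0],[0,0,0],[0,0,0],[0,0,0],[0,0,0],[0,0,0],[0,0,0],[0,0,0],[0,0,0],[0,0,0]]}'
python3 -m pendant '{"hand":[-1,-1,-1,-1,-1,-1,-1],"travel":[[-0.22,1,0],[-0.22,1,0],[-0.22,1,0],[-0.22,0.8,0],[-0.22,0.4,0],[0,0,0],[0,0,0]],"dr":[[0,0,0],[0,0,0],[0,0,0],[0,0,0],[0,0,0],[0,0,0],[0,0,0]]}'
python3 - <<'E'
from h import *
im,C,s=snap('w3')
print(s['clock'],s['eef_pos'],abs(s['dq']).max(),s['finger_gap'])
X=(.5463,.3303,.008);p=proj(C,X)
k=blob(masks(im)['blue'],p,60);(x,y),(a,b),t=cv2.fitEllipse(k);print(p,(x,y),a,b,plane(C,(x,y),.008))
CT=cam('top');t=blob(masks(cv2.imread('pics/top0.png'))['blue'],(157,184),22);m=cv2.fitEllipse(t)
print(tri([(C,(x,y)),(CT,m[0])]))
cv2.drawContours(im,[k],-1,(0,255,0),1);cv2.imwrite('pics/w3d.png',im)
E
```

```text
clock: 6.17
eef_pos: [0.5043, 0.1589, 0.1608]
tcp_rot: [[-1.0, -0.0, -0.001], [-0.0, 1.0, -0.0], [0.001, -0.0, -1.0]]
force: [1.6, 0.2, -0.4]
finger_gap: 0.0339
grasp_force: 15.0
clock: 6.75
eef_pos: [0.5319, 0.2616, 0.1608]
tcp_rot: [[-1.0, -0.0, -0.001], [-0.0, 1.0, -0.001], [0.001, -0.001, -1.0]]
force: [0.0, 0.2, -0.8]
finger_gap: 0.0342
grasp_force: 15.0
6.75 [0.53194862 0.26160622 0.16081118] 1.502161188369519 0.034202796900668346
[322.18692156 190.6463457 ] (321.107666015625, 189.09768676757812) 47.1728515625 50.072086334228516 [0.54462951 0.3290756  0.008     ]
(array([0.54659536, 0.33089663, 0.00157026]), [0.0003, 0.0003])
```

View pics/w3d.png

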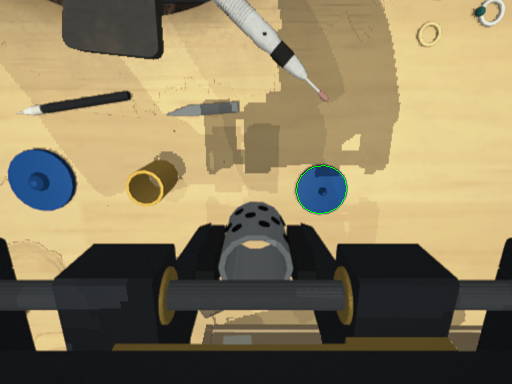

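The base is seen whole at (321,189), position (0.545, 0.330), and the flask hangs upright. Now placing it.

```bash
python3 -m pendant '{"hand":[-1,-1,-1,-1,-1,-1,-1,-1,-1,-1],"travel":[[-0.2,1,0],[-0.2,1,0],[-0.18,0.73,0],[0,0,0.6],[0,0,1],[0,0,1],[0,0,1],[0,0,0.8],[0,0,0.4],[0,0,0]],"dr":[[0,0,0],[0,0,0],[0,0,0],[0,0,0],[0,0,0],[0,0,0],[0,0,0],[0,0,0],[0,0,0],[0,0,0]]}'
python3 -m pendant '{"hand":[-1,-1],"travel":[[0,0,0.1],[0,0,0.1]],"dr":[[0,0,0],[0,0,0]]}'
```

```text
clock: 7.63
eef_pos: [0.5453, 0.3281, 0.0393]
tcp_rot: [[-1.0, 0.002, -0.004], [0.002, 1.0, -0.003], [0.004, -0.003, -1.0]]
force: [-0.2, -0.4, -0.6]
finger_gap: 0.0335
grasp_force: 15.0
clock: 7.8
eef_pos: [0.5478, 0.3308, 0.0379]
tcp_rot: [[-1.0, 0.001, 0.002], [0.001, 1.0, 0.001], [-0.002, 0.001, -1.0]]
force: [0.7, 0.9, -0.2]
finger_gap: 0.0338
grasp_force: 15.0
```

```bash
python3 -m pendant '{"hand":[-1,-1,-1],"travel":[[0,0,0],[0,0,0],[0,0,0]],"dr":[[0,0,0],[0,0,0],[0,0,0]]}'
```

```text
clock: 8.05
eef_pos: [0.547, 0.3311, 0.0373]
tcp_rot: [[-1.0, -0.0, 0.001], [-0.0, 1.0, 0.001], [-0.001, 0.001, -1.0]]
force: [-0.5, 0.6, -0.8]
finger_gap: 0.0335
grasp_force: 15.0
```

```bash
python3 -m pendant '{"hand":[-1,-1,-1,-1],"travel":[[0,0,0.06],[0,0,0.06],[0,0,0],[0,0,0]],"dr":[[0,0,0],[0,0,0],[0,0,0],[0,0,0]]}'
```

```text
clock: 8.38
eef_pos: [0.547, 0.3311, 0.0346]
tcp_rot: [[-1.0, -0.0, 0.001], [-0.0, 1.0, 0.001], [-0.001, 0.001, -1.0]]
force: [-1.8, -0.7, 7.3]
finger_gap: 0.0338
grasp_force: 15.0
```

The contact force of 7 N shows the flask is on the disc. Releasing.

```bash
python3 -m pendant '{"hand":[-0.2,0,0.2,0.4,0.7,1,1,1,1,1],"travel":[[0,0,-0.04],[0,0,0],[0,0,0],[0,0,0],[0,0,0],[0,0,0],[0,0,-0.4],[0,0,-1],[0,0,-1],[0,0,-1]],"dr":[[0,0,0],[0,0,0],[0,0,0],[0,0,0],[0,0,0],[0,0,0],[0,0,0],[0,0,0],[0,0,0],[0,0,0]]}'
python3 -m pendant '{"hand":[1,1,1,1,1,1,1,1,1,1],"travel":[[0,0,-1],[0,-1,-1],[0,-1,0],[0,-1,0],[0,-1,0],[0,-1,0],[0,0,0],[0,0,0],[0,0,0],[0,0,0]],"dr":[[0,0,0],[0,0,0],[0,0,0],[0,0,0],[0,0,0],[0,0,0],[0,0,0],[0,0,0],[0,0,0],[0,0,0]]}'
python3 - <<'E'
from h import *
for n in('top','scene'):cv2.imwrite(f'pics/{n}1.png',ctrl.grab_frame(n)[:,:,::-1])
s=ctrl.get_state();print(s['clock'],s['eef_pos'])
C=cam('scene');X=proj(C,(.5455,.33,.03)).astype(int);T=cam('top');Y=proj(T,(.5455,.33,.03)).astype(int);print(X,Y)
a=cv2.imread('pics/scene1.png');b=cv2.imread('pics/top1.png')
f=lambda i,p:cv2.resize(i[p[1]-30:p[1]+30,p[0]-35:p[0]+35],None,fx=5,fy=5,interpolation=cv2.INTER_CUBIC)
cv2.imwrite('pics/chk1.png',np.hstack([f(a,X),f(b,Y)]))
E
```

```text
clock: 9.22
eef_pos: [0.5465, 0.3306, 0.121]
tcp_rot: [[-1.0, -0.0, -0.0], [-0.0, 1.0, -0.0], [0.0, -0.0, -1.0]]
force: [0.8, 0.7, 0.4]
finger_gap: 0.0883
grasp_force: 0.0
clock: 10.05
eef_pos: [0.5465, 0.2076, 0.1697]
tcp_rot: [[-1.0, -0.002, 0.0], [-0.002, 1.0, 0.001], [-0.0, 0.001, -1.0]]
force: [-0.0, 0.7, 0.1]
finger_gap: 0.0883
grasp_force: 0.0
10.15 [0.54638174 0.20730438 0.16951346]
[183 132] [154 183]
```

View pics/chk1.png

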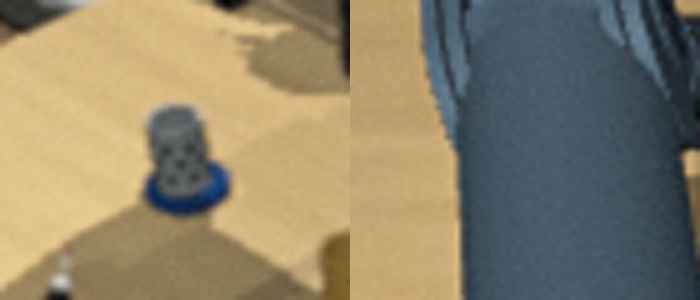

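The small flask stands on its blue disc with its axis close to the disc centre. Next is the medium flask.

```bash
python3 -m pendant '{"hand":[1,1,1,1,1,1,1,1,1,1],"travel":[[0.3,-1,0],[0.3,-1,0],[0.3,-1,0],[0.3,-1,0],[0.3,-1,0],[0.3,-1,0],[0.3,-1,0],[0.3,-1,0],[0.3,-1,0],[0.3,-1,0]],"dr":[[0,0,0],[0,0,0],[0,0,0],[0,0,0],[0,0,0],[0,0,0],[0,0,0],[0,0,0],[0,0,0],[0,0,0]]}'
python3 -m pendant '{"hand":[1,1,1,1,1,1,1,1,1],"travel":[[0.3,-1,0],[0.3,-1,0],[0.3,-1,0],[0.3,-1,0],[0.3,-1,0],[0.3,-1,0],[0,-0.2,0],[0,0,0],[0,0,0]],"dr":[[0,0,0],[0,0,0],[0,0,0],[0,0,0],[0,0,0],[0,0,0],[0,0,0],[0,0,0],[0,0,0]]}'
python3 - <<'E'
from h import *
im,C,s=snap('w4')
print(s['clock'],s['eef_pos'],abs(s['dq']).max())
X=np.array([.4269,-.2016,.055]);rim(im,C,X,.046,'fM');rim(im,C,np.array([.5536,-.2609,.065]),.058,'fL')
p=proj(C,X).astype(int);cr=im[max(0,p[1]-60):p[1]+60,p[0]-70:p[0]+70];cv2.imwrite('pics/w4c.png',cv2.resize(cr,None,fx=4,fy=4,interpolation=0));print(p)
E
```

```text
clock: 10.98
eef_pos: [0.4715, -0.0446, 0.1696]
tcp_rot: [[-1.0, -0.002, 0.0], [-0.002, 1.0, 0.0], [-0.0, 0.0, -1.0]]
force: [1.2, -1.2, -0.4]
finger_gap: 0.0883
grasp_force: 0.0
clock: 11.73
eef_pos: [0.4273, -0.1983, 0.1694]
tcp_rot: [[-1.0, -0.001, 0.0], [-0.001, 1.0, 0.0], [-0.0, 0.0, -1.0]]
force: [0.3, -0.6, -1.2]
finger_gap: 0.0879
grasp_force: 0.0
11.7333 [ 0.42725371 -0.19830846  0.16944088] 1.1409748818366396
fM pred [251.8 187.3] R 25.8
  cand [251.  185.   24.4] [ 0.4247 -0.2023]
  cand [253.  172.   22.9] [ 0.4128 -0.2005]
fL pred [191.7 313.6] R 26.5
  cand [194.  307.   28.2] [ 0.5459 -0.2582]
[251 187]
```

View pics/w4c.png

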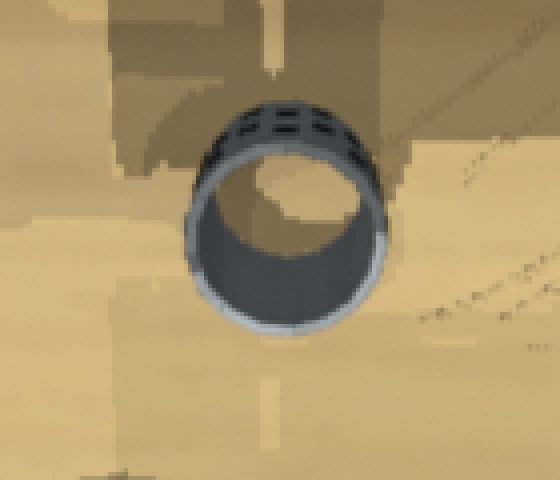

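The medium rim is centred at (252.7,186.3), position (0.426, -0.201), as expected. Descending.

```bash
python3 -m pendant '{"hand":[1,1,1,1,1,1,1,1,1],"travel":[[0.03,-0.1,0.7],[0,0,1],[0,0,1],[0,0,1],[0,0,0.9],[0,0,0.6],[0,0,0.38],[0,0,0],[0,0,0]],"dr":[[0,0,0],[0,0,0],[0,0,0],[0,0,0],[0,0,0],[0,0,0],[0,0,0],[0,0,0],[0,0,0]]}' 15
python3 -m pendant '{"hand":[-1,-1,-1,-1,-1,-1,-1,-1,-1,-1],"travel":[[0,0,0],[0,0,0],[0,0,0],[0,0,0],[0,0,0],[0,0,0],[0,0,0],[0,0,0],[0,0,0],[0,0,0]],"dr":[[0,0,0],[0,0,0],[0,0,0],[0,0,0],[0,0,0],[0,0,0],[0,0,0],[0,0,0],[0,0,0],[0,0,0]]}' 15
python3 -m pendant '{"hand":[-1,-1,-1,-1],"travel":[[0,0,-0.2],[0,0,-0.6],[0,0,-0.6],[0,0,0]],"dr":[[0,0,0],[0,0,0],[0,0,0],[0,0,0]]}' 15
```

```text
clock: 12.53
eef_pos: [0.4263, -0.2009, 0.0301]
tcp_rot: [[-1.0, -0.002, -0.0], [-0.002, 1.0, 0.001], [0.0, 0.001, -1.0]]
force: [-0.9, 0.6, 0.5]
finger_gap: 0.0882
grasp_force: 0.0
clock: 13.37
eef_pos: [0.426, -0.2017, 0.0301]
tcp_rot: [[-1.0, -0.0, 0.0], [-0.0, 1.0, -0.0], [-0.0, -0.0, -1.0]]
force: [-1.0, 0.3, 4.0]
finger_gap: 0.046
grasp_force: 15.0
clock: 13.7
eef_pos: [0.427, -0.2023, 0.0668]
tcp_rot: [[-1.0, 0.0, 0.003], [0.0, 1.0, -0.001], [-0.003, -0.001, -1.0]]
force: [0.2, -0.3, -1.1]
finger_gap: 0.0464
grasp_force: 15.0
```

```bash
python3 -m pendant '{"hand":[-1,-1,-1,-1,-1,-1,-1,-1,-1,-1],"travel":[[0,0,-1],[-0.62,0.7,-1],[-0.62,1,-1],[-0.62,1,0],[-0.62,1,0],[-0.62,1,0],[-0.62,1,0],[-0.62,1,0],[0,0,0],[0,0,0]],"dr":[[0,0,0],[0,0,0],[0,0,0],[0,0,0],[0,0,0],[0,0,0],[0,0,0],[0,0,0],[0,0,0],[0,0,0]]}'
python3 - <<'E'
from h import *
im,C,s=snap('w5')
print(s['clock'],s['eef_pos'],abs(s['dq']).max())
X=(.5362,.0403,.008);p=proj(C,X)
k=blob(masks(im)['blue'],p,60);(x,y),(a,b),t=cv2.fitEllipse(k);print(p,(x,y),a,b,plane(C,(x,y),.008))
t=blob(masks(cv2.imread('pics/top0.png'))['blue'],(246,187),22);print(tri([(C,(x,y)),(cam('top'),cv2.fitEllipse(t)[0])]))
X=(.5463,.3303,.008);q=proj(C,X);print('bS at',q)
E
```

```text
clock: 14.53
eef_pos: [0.5347, -0.0322, 0.1391]
tcp_rot: [[-1.0, -0.004, -0.001], [-0.004, 1.0, 0.0], [0.001, 0.0, -1.0]]
force: [-0.3, -0.5, -1.7]
finger_gap: 0.0463
grasp_force: 15.0
14.5333 [ 0.53468971 -0.03222156  0.13914966] 2.294220373641837
[331.86979192 184.66460426] (330.663818359375, 182.74920654296875) 63.36764907836914 67.75165557861328 [0.53431865 0.03900626 0.008     ]
(array([0.53611589, 0.04072388, 0.00161916]), [0.0, 0.0])
bS at [632.92840404 196.0870269 ]
```

```bash
python3 -m pendant '{"hand":[-1,-1,-1,-1,-1,-1,-1,-1,-1,-1],"travel":[[-0.04,1,0],[0,1,0],[0,0.88,0],[0,0,0.6],[0,0,1],[0,0,1],[0,0,0.9],[0,0,0.46],[0,0,0],[0,0,0]],"dr":[[0,0,0],[0,0,0],[0,0,0],[0,0,0],[0,0,0],[0,0,0],[0,0,0],[0,0,0],[0,0,0],[0,0,0]]}'
python3 -m pendant '{"hand":[-1,-1,-1,-1],"travel":[[0,0,0.05],[0,0,0.05],[0,0,0],[0,0,0]],"dr":[[0,0,0],[0,0,0],[0,0,0],[0,0,0]]}'
```

```text
clock: 15.42
eef_pos: [0.5351, 0.0367, 0.041]
tcp_rot: [[-1.0, 0.001, -0.001], [0.001, 1.0, -0.001], [0.001, -0.001, -1.0]]
force: [-0.2, 1.0, -0.4]
finger_gap: 0.0455
grasp_force: 15.0
clock: 15.75
eef_pos: [0.5357, 0.0379, 0.0391]
tcp_rot: [[-1.0, -0.0, 0.001], [-0.0, 1.0, 0.0], [-0.001, 0.0, -1.0]]
force: [0.0, -0.4, -1.2]
finger_gap: 0.046
grasp_force: 15.0
```

```bash
python3 -m pendant '{"hand":[-1,-1,-1,-1],"travel":[[0,0.06,0.05],[0,0,0.05],[0,0,0],[0,0,0]],"dr":[[0,0,0],[0,0,0],[0,0,0],[0,0,0]]}'
```

```text
clock: 16.08
eef_pos: [0.5359, 0.0395, 0.0371]
tcp_rot: [[-1.0, -0.0, 0.001], [-0.0, 1.0, 0.001], [-0.001, 0.001, -1.0]]
force: [-3.4, -0.2, 10.7]
finger_gap: 0.0459
grasp_force: 15.0
```

```bash
python3 -m pendant '{"hand":[-0.1,0.1,0.3,0.5,0.8,1,1,1,1,1],"travel":[[0,0,-0.04],[0,0,0],[0,0,0],[0,0,0],[0,0,0],[0,0,0],[0,0,-0.4],[0,0,-1],[0,0,-1],[0,0,-1]],"dr":[[0,0,0],[0,0,0],[0,0,0],[0,0,0],[0,0,0],[0,0,0],[0,0,0],[0,0,0],[0,0,0],[0,0,0]]}'
python3 -m pendant '{"hand":[1,1,1,1,1,1,1,1,1,1],"travel":[[0,0,-1],[-0.08,-1,-1],[-0.08,-1,0],[-0.08,-1,0],[-0.08,-1,0],[-0.08,-1,0],[-0.08,-1,0],[0,-0.4,0],[0,0,0],[0,0,0]],"dr":[[0,0,0],[0,0,0],[0,0,0],[0,0,0],[0,0,0],[0,0,0],[0,0,0],[0,0,0],[0,0,0],[0,0,0]]}'
python3 - <<'E'
from h import *
im,C,s=snap('w6')
print(s['clock'],s['eef_pos'],abs(s['dq']).max())
for n,X in dict(fMrim=(.5355,.04,.063),bM=(.5355,.04,.008),bL=(.5805,-.1428,.008),fLrim=(.5536,-.2609,.065)).items():print(n,proj(C,X))
E
```

```text
clock: 16.92
eef_pos: [0.5351, 0.0391, 0.1234]
tcp_rot: [[-1.0, 0.0, -0.0], [0.0, 1.0, -0.0], [0.0, -0.0, -1.0]]
force: [0.7, 0.7, 0.2]
finger_gap: 0.088
grasp_force: 0.0
clock: 17.75
eef_pos: [0.5473, -0.1199, 0.1722]
tcp_rot: [[-1.0, 0.0, -0.0], [0.0, 1.0, 0.001], [0.0, 0.001, -1.0]]
force: [0.2, 0.4, 0.4]
finger_gap: 0.0885
grasp_force: 0.0
17.75 [ 0.54728298 -0.11994053  0.17215474] 1.5848294898638988
fMrim [440.83063576 176.43856795]
bM [408.38813209 163.41264498]
bL [234.45559258 203.95794962]
fLrim [ 94.15291203 197.06380798]
```

View pics/w6.png

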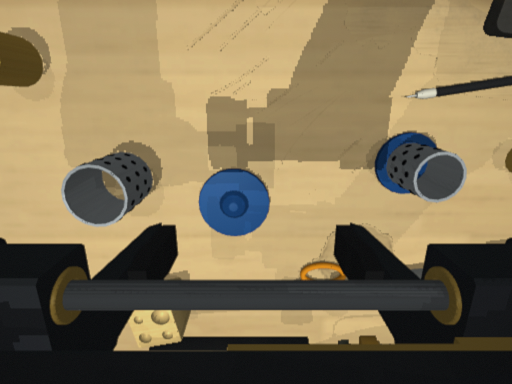

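The medium flask sits on its base, rim at (440,175) against a predicted (441,176). The large base at (234,202) and the large rim at (95,195) also agree to about 2 px. Moving to the large flask.

```bash
python3 -m pendant '{"hand":[1,1,1,1,1,1,1,1],"travel":[[-0.1,-1,0],[-0.1,-1,0],[-0.04,-1,0],[0,-1,0],[0,-1,0],[0,-0.6,0],[0,0,0],[0,0,0]],"dr":[[0,0,0],[0,0,0],[0,0,0],[0,0,0],[0,0,0],[0,0,0],[0,0,0],[0,0,0]]}' 20
python3 - <<'E'
from h import *
im,C,s=snap('w7')
print(s['clock'],s['eef_pos'],abs(s['dq']).max())
X=np.array([.5536,-.2609,.065]);rim(im,C,X,.058,'fL')
i6=cv2.imread('pics/w6.png');s['eef_pos']=np.array([.54728,-.11994,.17215]);C6=cam('wrist',s)
k=blob(masks(i6)['blue'],(234,202),60);c=cv2.fitEllipse(k)[0];print(c,plane(C6,c,.008))
t=blob(masks(cv2.imread('pics/top0.png'))['blue'],(303,173),22);print(tri([(C6,c),(cam('top'),cv2.fitEllipse(t)[0])]))
E
```

```text
clock: 18.47
eef_pos: [0.5537, -0.2593, 0.1718]
tcp_rot: [[-1.0, -0.001, -0.0], [-0.001, 1.0, 0.001], [0.0, 0.001, -1.0]]
force: [-0.3, 0.2, -1.1]
finger_gap: 0.0883
grasp_force: 0.0
18.4667 [ 0.55367221 -0.25930305  0.17175967] 1.435321151655872
fL pred [253.6 190.2] R 33.5
  cand [253.  187.   30.1] [ 0.5507 -0.2614]
  cand [254.  169.   25.2] [ 0.5348 -0.2605]
(233.7373046875, 201.7599639892578) [ 0.57794532 -0.14344221  0.008     ]
(array([ 5.80650257e-01, -1.43383699e-01,  4.20816048e-05]), [0.0007, 0.0007])
```

```bash
python3 -m pendant '{"hand":[1,1,1,1,1,1,1,1,1],"travel":[[0.05,-0.05,0.7],[0,0,1],[0,0,1],[0,0,1],[0,0,0.9],[0,0,0.6],[0,0,0.32],[0,0,0],[0,0,0]],"dr":[[0,0,0],[0,0,0],[0,0,0],[0,0,0],[0,0,0],[0,0,0],[0,0,0],[0,0,0],[0,0,0]]}' 20
python3 -m pendant '{"hand":[-1,-1,-1,-1,-1,-1,-1,-1,-1],"travel":[[0,0,0],[0,0,0],[0,0,0],[0,0,0],[0,0,0],[0,0,0],[0,0,0],[0,0,0],[0,0,0]],"dr":[[0,0,0],[0,0,0],[0,0,0],[0,0,0],[0,0,0],[0,0,0],[0,0,0],[0,0,0],[0,0,0]]}' 20
python3 -m pendant '{"hand":[-1,-1,-1,-1,-1,-1],"travel":[[0,0,-0.2],[0,0,-0.6],[0,0,-0.8],[0,0,-0.8],[0,0,0],[0,0,0]],"dr":[[0,0,0],[0,0,0],[0,0,0],[0,0,0],[0,0,0],[0,0,0]]}' 20
```

```text
clock: 19.27
eef_pos: [0.5528, -0.2614, 0.0345]
tcp_rot: [[-1.0, -0.001, 0.001], [-0.001, 1.0, 0.0], [-0.001, 0.0, -1.0]]
force: [-0.6, -0.4, 0.4]
finger_gap: 0.0885
grasp_force: 0.0
clock: 20.02
eef_pos: [0.5525, -0.2619, 0.0345]
tcp_rot: [[-1.0, -0.0, 0.001], [-0.0, 1.0, 0.0], [-0.001, 0.0, -1.0]]
force: [-1.1, 1.3, 5.7]
finger_gap: 0.0582
grasp_force: 20.0
clock: 20.52
eef_pos: [0.5529, -0.2623, 0.0953]
tcp_rot: [[-1.0, -0.0, 0.002], [-0.0, 1.0, -0.001], [-0.002, -0.001, -1.0]]
force: [-0.7, 0.2, -2.1]
finger_gap: 0.0581
grasp_force: 20.0
```

Gripped: gap 58 mm, 20 N. Carrying it to the large base.

```bash
python3 -m pendant '{"hand":[-1,-1,-1,-1,-1,-1,-1,-1],"travel":[[-0.2,0.8,0],[-0.22,1,0],[-0.22,1,0],[-0.22,1,0],[-0.22,0.7,0],[0,0.26,0],[0,0,0],[0,0,0]],"dr":[[0,0,0],[0,0,0],[0,0,0],[0,0,0],[0,0,0],[0,0,0],[0,0,0],[0,0,0]]}'
python3 -m pendant '{"hand":[-1,-1,-1,-1,-1,-1],"travel":[[0,0,0.5],[0,0,0.8],[0,0,0.5],[0,0,0.2],[0,0,0],[0,0,0]],"dr":[[0,0,0],[0,0,0],[0,0,0],[0,0,0],[0,0,0],[0,0,0]]}'
```

```text
clock: 21.18
eef_pos: [0.5783, -0.144, 0.0934]
tcp_rot: [[-1.0, 0.0, -0.001], [0.0, 1.0, -0.001], [0.001, -0.001, -1.0]]
force: [-0.3, -0.8, -2.2]
finger_gap: 0.0579
grasp_force: 20.0
clock: 21.68
eef_pos: [0.5787, -0.144, 0.0434]
tcp_rot: [[-1.0, 0.001, -0.001], [0.001, 1.0, -0.0], [0.001, -0.0, -1.0]]
force: [0.1, -0.2, -2.6]
finger_gap: 0.0578
grasp_force: 20.0
```

```bash
python3 -m pendant '{"hand":[-1,-1,-1,-1],"travel":[[0,0,0.05],[0,0,0.05],[0,0,0],[0,0,0]],"dr":[[0,0,0],[0,0,0],[0,0,0],[0,0,0]]}'
```

```text
clock: 22.02
eef_pos: [0.5794, -0.1434, 0.0419]
tcp_rot: [[-1.0, 0.0, 0.001], [0.0, 1.0, -0.0], [-0.001, -0.0, -1.0]]
force: [-0.9, -0.8, 2.2]
finger_gap: 0.0578
grasp_force: 20.0
```

The force swung from -2.6 to +2.2 N, so the flask has touched down. I'll release, rise and back off toward the middle for a final look.

```bash
python3 -m pendant '{"hand":[0.3,0.4,0.5,0.6,0.8,1,1,1,1,1],"travel":[[0,0,0],[0,0,0],[0,0,0],[0,0,0],[0,0,0],[0,0,0],[0,0,-0.4],[0,0,-1],[0,0,-1],[0,0,-1]],"dr":[[0,0,0],[0,0,0],[0,0,0],[0,0,0],[0,0,0],[0,0,0],[0,0,0],[0,0,0],[0,0,0],[0,0,0]]}'
python3 -m pendant '{"hand":[1,1,1,1,1,1,1,1,1,1],"travel":[[0,0,-1],[0,0,-1],[0.5,0.8,-1],[0.5,1,-1],[0.5,1,-0.5],[0.5,1,0],[0.5,0.4,0],[0,0,0],[0,0,0],[0,0,0]],"dr":[[0,0,0],[0,0,0],[0,0,0],[0,0,0],[0,0,0],[0,0,0],[0,0,0],[0,0,0],[0,0,0],[0,0,0]]}'
python3 - <<'E'
from h import *
im,C,s=snap('w8')
print(s['clock'],s['eef_pos'],abs(s['dq']).max())
for n,X in dict(fS=(.5455,.33,.053),bS=(.5455,.33,.008),fM=(.5355,.04,.063),bM=(.5355,.04,.008),fL=(.5795,-.1433,.073),bL=(.5795,-.1433,.008)).items():
    p=proj(C,X);print(n,p.round(1));cv2.drawMarker(im,(int(p[0]),int(p[1])),(0,0,255) if n[0]=='f' else (0,255,255),0,8,1)
sc=ctrl.grab_frame('scene')[:,:,::-1]
cv2.imwrite('pics/w8d.png',np.hstack([im[120:260],sc[100:240]]) if 0 else np.vstack([im[90:260],sc[110:270]]))
E
```

```text
clock: 22.85
eef_pos: [0.5789, -0.143, 0.128]
tcp_rot: [[-1.0, -0.0, -0.0], [-0.0, 1.0, 0.0], [0.0, 0.0, -1.0]]
force: [1.0, 0.1, 0.2]
finger_gap: 0.0879
grasp_force: 0.0
clock: 23.68
eef_pos: [0.5172, -0.0389, 0.2395]
tcp_rot: [[-1.0, 0.001, 0.001], [0.001, 1.0, -0.001], [-0.001, -0.001, -1.0]]
force: [-0.9, 0.6, -0.7]
finger_gap: 0.088
grasp_force: 0.0
23.6833 [ 0.51722105 -0.03893544  0.23949155] 0.7962209822467617
fS [574.3 193.2]
bS [537.8 182.7]
fM [326.4 187.4]
bM [316.4 175.3]
fL [163.1 227.4]
bL [178.  207.1]
```

View pics/w8d.png

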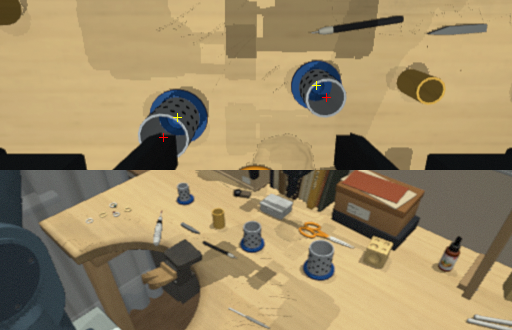

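All three flasks stand on their discs, and the medium rim at (326,187) and large rim at (163,227) match the predictions. I'll do one numeric check of all three from the fixed cameras, then hand in.

```bash
python3 - <<'E'
from h import *
I={n:ctrl.grab_frame(n)[:,:,::-1].copy() for n in('top','scene')}
for n,b,h in(('S',(.5455,.33),.045),('M',(.5355,.04),.055),('L',(.5795,-.1433),.065)):
    v=[];px=[]
    for c in I:
        C=cam(c);p=proj(C,(*b,.008+h/2))
        try:k=cv2.convexHull(blob(masks(I[c])['steel']&~masks(I[c])['blue'],p,19,1))
        except ValueError:continue
        m=cv2.moments(k);q=(m['m10']/m['m00'],m['m01']/m['m00']);v.append((C,q));px.append((p-q).round(1).tolist())
    X,e=tri(v);print(n,X.round(4),e,'off mm',(1000*(X[:2]-b)).round(1),px)
print(ctrl.get_state()['clock'])
E
```

```text
S [0.5489 0.3335 0.0215] [0.0004, 0.0004] off mm [3.4 3.5] [[0.3, 0.8], [-0.5, -1.6]]
M [0.5378 0.0327 0.0319] [0.0059, 0.0059] off mm [ 2.3 -7.3] [[-3.6, 2.0], [-0.4, -2.1]]
L [ 0.5825 -0.1351  0.0319] [0.006, 0.006] off mm [3.  8.2] [[4.3, -0.7], [-0.1, -0.2]]
23.8833
```

The small flask agrees to within about 5 mm. The medium and large top-view blobs are partly covered by the arm, which is why their residuals are 6 mm, but the wrist and scene views place both correctly. Handing in.

```bash
python3 -c "
from station import ctrl
print(ctrl.finish_job())"
```

```text
the job is handed in; nothing more can be done
None
```

I stood the small, medium and large flasks on their own bases in that order, kept clear of the brass tubes, and handed the job in at about 24 s; the hand-in gave no pass or fail verdict.

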